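Refit the friction disc and knob of a bandsaw guide drive and hold the knob home

TASK

Put the friction brake of the bandsaw's blade-guide drive back together: lay the new tan fibre disc over the shaft, flat on the steel brake plate, and let go of it; then turn the black knob so that the flat in its bore matches the flat on the shaft and push it onto the shaft. Press the knob fully home against the brake spring, and finish still holding it there and pressing, so that I can tighten its grub screw. Leave the other things on the bench where they are, the worn black disc included.

Things in the scene. Friction and masses are not known exactly. Their poses are not given: they have to be found in the camera images.
- fibre_disc: the new friction disc: a flat tan ring of pressed fibre, 52 mm outer diameter, 20 mm round bore, 8 mm thick, about 20 g, lying flat on the bench, to the left or right of the drive. Origin at the centre of its underside, z up through the bore.
- knob: black fluted hand knob standing on the bench, across the drive from the fibre disc: cylinder 50 mm diameter, 36 mm high, about 75 g, with an upright D-shaped bore right through it (18 mm round part, flat 5.5 mm from the axis). Origin: centre of its underside; z up, x from the axis towards the bore's flat. White pointer line on top and grub screw low on the rim lie on the flat's side.
- knob_pointer (a point): a point on the knob's white pointer line: on the knob's top face, 20 mm from its axis along its x (the flat's side).
- shaft_end (a point): centre of the top end of the drive's upright steel D-shaft, 135 mm above the bench: round part 16 mm diameter, flat 4.5 mm from the axis, top edge chamfered (3 mm high, 2 mm in). x points from the axis to the flat, z up; a red mark on the end lies on the flat's side. Gear-locked: it does not turn by hand. Knob fully home: its top is flush with this end, its origin 36 mm below.
- plate_top (a point): centre of the top face of the brake plate, a steel disc 48 mm in diameter round the shaft, 95 mm above the bench when free (40 mm below the shaft's end); moves with the plate. It is on the drive: a green and grey gearbox on a plywood board, its top cover 20 mm below this face, a toothed post running through it away from the robot. Order upwards: plate, fibre disc, knob.
- brake_plate (a joint): how far the brake plate is pushed down against its spring, in m: 0 free (up), 0.004 fully down on its stop. About 5 N starts it moving and about 11 N holds it on its stop; when let go, it springs up again and lifts the knob.
- worn_disc: the old friction disc, blackened, 52 mm in diameter and 4 mm thick, lying on the bench beyond the job, on the left; leave it. Origin at the centre of its underside.
- wrench: steel open-ended wrench lying on the bench beyond the job, on the right; leave it.
- grease_tin: low pale tin, 70 mm in diameter, 55 mm high, on the left; leave it.
- glue_bottle: yellow glue bottle, 60 mm in diameter, 170 mm high, far left; leave it.
- block_plane: green and steel block plane, 160 mm long, on the left; leave it.
- try_square: try square with a dark wooden stock and a steel blade, on the right; leave it.
- hex_key: small black L-shaped hex key lying near the robot, on the left; leave it.
Not all that is in view belongs to the job. Several things look just like the fibre_disc: the one meant starts farthest to the robot's right. Several things have the shape of the knob; the one meant has the colours described above.

How it is judged (in metres and radians):
On the way, in this order (a step that is already met when the one before it is completed fails the run):
1. the fibre disc lies flat on the brake plate, round the shaft, let go of (horizontal distance between fibre_disc and plate_top below 0.004 m and z of fibre_disc in the frame of plate_top between -0.002 and 0.002 m and angle between fibre_disc's own z axis and vertical below 0.08 rad and contact force between the fingers and fibre_disc below 0.1 N), for 0.2 s.
2. the knob is on the shaft, flat to flat, at least 10 mm down (horizontal distance between knob and shaft_end below 0.004 m and z of knob in the frame of shaft_end below -0.01 m and angle between the x axis of knob and the x axis of shaft_end, either way round below 0.25 rad and x of knob_pointer in the frame of shaft_end above 0.012 m), for 0.1 s.
At the end, for the whole second after the job is handed in: Knob still held (>3 N) and pressed (>5 N on the disc), brake plate >3 mm down; knob within 4 mm of the shaft axis, underside 34 mm or more below the shaft end, upright (0.08 rad), flat to flat (0.25 rad); fibre disc flat on the plate (4 mm, 2 mm in height, 0.08 rad) (value of joint brake_plate above 0.003 m and z of knob in the frame of shaft_end below -0.034 m and horizontal distance between knob and shaft_end below 0.004 m and angle between the x axis of knob and the x axis of shaft_end, either way round below 0.25 rad and x of knob_pointer in the frame of shaft_end above 0.012 m and angle between each of knob, fibre_disc's own z axis and vertical below 0.08 rad and horizontal distance between fibre_disc and plate_top below 0.004 m and z of fibre_disc in the frame of plate_top between -0.002 and 0.002 m and contact force between knob and fibre_disc above 5 N and contact force between the fingers and knob above 3 N); the arm keeps its last pose, push and grip.
It fails at once if a bystander is shifted by more than 30 mm (distance of any of worn_disc, wrench, grease_tin, glue_bottle, block_plane, try_square, hex_key from where it was at the start of the episode above 0.03 m).
It also fails if it takes over 64 s, if anything falls off the work surface, if the arm or the gripper's body presses on something with over 40 N, if the wrist force passes 120 N, or if a joint passes its speed limit or range.

ROBOT

A 6-joint arm with a two-finger parallel gripper is mounted at the origin on the work surface. World frame = base frame: x ahead of the robot, y to its left, z up, the work surface at z = 0. Lengths are in m, angles in degrees, forces in N, time in s.
With the tool pointing down it reaches from about 0.4 to 0.825 m from the base axis. Payload 7 kg.
Tool frame: the origin (TCP) lies midway between the tips of the shut fingers; the grasp point (between the pads) lies 19 mm behind it; z points along the fingers, y is the line along which they close (so a half turn about z gives the same grasp; the last joint's range is limited). The gripper opens to 88 mm and grips with 3 to 60 N. Pads are 19 mm wide; open, the fingers measure 130 mm over their backs; the gripper's body (78 mm by 193 mm) begins 47 mm behind the grasp point.
Start: joints at [-59.009, 20.546, 0.682, 0, -70.136, -16.507], TCP at [0.169, -0.654, 0.227] pointing down, gripper open.
Joint ranges: [-176.03, 176.03], [-82.01, 121.73], [-58.28, 71.71], [-173.87, 95.51], [-174.79, -0.11], [-173.66, 173.66]. Speed limits (degrees/s): [136.94, 136.94, 172.46, 180, 180, 180].

INTERFACE

Orientations are given as [roll, pitch, yaw] about the fixed x, y, z axes, in that order (R = Rz(yaw) Ry(pitch) Rx(roll)).
In Python, from plant import ctrl gives the robot as it stands. The module is installed in compiled form; this text tells all that it offers.
- The arm moves only by the tool send_rows, never from a script. Its argument "plan" is a list that holds one entry, the list of rows, each a list of 6 numbers: the shift along the tool's x, y, z in normalised numbers (1 is 750 mm), then the turn, a rotation vector about the tool's x, y, z in normalised numbers (1 is 120 degrees). A call has 1 to 8 rows; each row is the pose to reach, as a shift and turn from the pose commanded when the call began, along the tool's axes at that moment; what a row does not reach only later rows make up. A row lasts 1/12 s, in which the tool goes at most 41.7 mm and 7.16 degrees, less where a joint would pass 70% of its speed; a pose out of reach is approached as far as the arm can. No shift or turn number may pass 1 either way. A call with a gripper value outside its range is refused whole. "fingers" is the opening, from 0 (shut) to 1 (fully open), set as the call begins (left out, the last holds). The fingers move at their own pace and stop on an object; the grip force is fixed at half the most. Time passes only in rows, so rows that repeat a pose let the fingers close. It gives the time, the measured TCP pose, the force, the opening and the grip force at its end, in the units of the state.
- ctrl.get_obs(): the state, without advancing time (a new reading comes with each control period).
- ctrl.snapshot(name): name is "scene" or "top" or "wrist"; returns a dict with "img" (400x640x3 uint8, red, green, blue), "K" (3x3 intrinsics, pixels), "pose" (4x4, takes a point from camera to world coordinates). Camera axes: x right, y down, z forward; pixel columns grow to the right and rows downward; lengths in m; the calibration is good to about 2 mm. The wrist camera is an equidistant fisheye: a pixel r from the principal point sees the ray r / f radians off the axis. A picture is of the moment at which its call begins. There is no depth.
- ctrl.close_job(): hands the job in; it is judged then, once.
The state is a dict: "clock": time; "joint_pos": joint angles; "qvel": joint speeds; "tau": joint torques, N m; "tool_pos": TCP position; "orientation": TCP orientation; "force": force on the tool from outside, world axes, zero at the start; "moment": the same for the moment, N m; "opening": finger opening in m; "gripper_force": force on a finger pad.
Only numpy, scipy, OpenCV 4.12 (cv2) and the standard library are available. Lean on these libraries where they do the work, as an engineer would, in place of code of your own. Each camera call takes 0.05 s, during which the arm holds its last target. There are 200 camera calls.

## Working session

There is one attempt and no reset: what is moved stays moved. The work goes in short steps, Python scripts to look and compute and a tool call to move; the robot and the scene stay as the last step left them, time stands still between calls to the robot, and variables do not carry over. Pictures are saved under pics/ and viewed, at most 10 in all, crops included, and the job is handed in when it is done.

Besides the shell and the picture viewer there is one more tool, called after "Emit:" as name(argument=value, ...) on one line, values as JSON. send_rows: Moves the arm, as the interface text tells. Its arguments: {"type":"object","properties":{"plan":{"type":"array","items":{"type":"array","items":{"type":"array","items":{"type":"number"}}}},"fingers":{"type":"number"}},"required":["plan"]}

```bash
mkdir -p pics
cat > h.py <<'E'
import numpy as np, cv2
from plant import ctrl
from scipy.spatial.transform import Rotation as R
def snap(n,f=None):
    s=ctrl.snapshot(n)
    if f: cv2.imwrite('pics/'+f, s['img'][:,:,::-1])
    return s
def ray(s,u,v,fish=False):
    K=np.array(s['K']);P=np.array(s['pose'])
    x=(u-K[0,2])/K[0,0];y=(v-K[1,2])/K[1,1]
    if fish:
        r=np.hypot(x,y); d=np.array([x/r*np.sin(r),y/r*np.sin(r),np.cos(r)]) if r>0 else np.array([0,0,1.])
    else: d=np.array([x,y,1.])
    return P[:3,3],P[:3,:3]@d
def atz(s,u,v,z,fish=False):
    o,d=ray(s,u,v,fish); return o+d*(z-o[2])/d[2]
def proj(s,p,fish=False):
    K=np.array(s['K']);P=np.array(s['pose'])
    c=P[:3,:3].T@(np.asarray(p)-P[:3,3])
    if fish:
        rr=np.hypot(c[0],c[1]);t=np.arctan2(rr,c[2]);x,y=c[:2]/max(rr,1e-9)*t
    else: x,y=c[:2]/c[2]
    return np.array([K[0,0]*x+K[0,2],K[1,1]*y+K[1,2]])
def rows(goal_pos,goal_yaw=None):
    """shift in tool axes (cm) and turn rotvec from the current pose to a tool-down goal"""
    o=ctrl.get_obs();Rt=R.from_euler('xyz',o['orientation'],degrees=True)
    d=Rt.inv().apply(np.array(goal_pos)-o['tool_pos'])*100
    t=np.zeros(3)
    if goal_yaw is not None:
        t=(Rt.inv()*R.from_euler('xyz',[180,0,goal_yaw],degrees=True)).as_rotvec(degrees=True)
    return d.round(3),t.round(2)
E
python3 - <<'E'
from h import *
np.set_printoptions(precision=4,suppress=True)
print(ctrl.get_obs())
for n in ['scene','top','wrist']:
    s=snap(n,n+'0.png'); print(n,s['K'],s['pose'])
E
```

```text
{'clock': 0.0, 'joint_pos': array([-59.0079,  20.59  ,   0.6354,  -0.0223, -70.1347, -16.5076]), 'qvel': array([ 0.0209,  0.0909, -0.0188, -0.0586, -0.0316, -0.0594]), 'tau': array([ -0.0004, -58.2717,  29.3053,   6.9973,   0.007 ,  -0.0002]), 'tool_pos': array([ 0.1687, -0.6531,  0.2256]), 'orientation': array([ 179.9084,   -0.0053, -165.5231]), 'force': array([-0.2858,  0.3054,  0.2066]), 'moment': array([ 0.044 , -0.0464,  0.0023]), 'gripper_force': 0.0, 'opening': 0.08764024900073031}
scene [[402.7038   0.     310.4076]
 [  0.     402.7038 207.2289]
 [  0.       0.       1.    ]] [[-0.5068  0.5258 -0.6832  1.2895]
 [ 0.862   0.3148 -0.3973  0.4662]
 [ 0.0062 -0.7902 -0.6128  0.8063]
 [ 0.      0.      0.      1.    ]]
top [[513.7017   0.     321.5426]
 [  0.     513.7017 199.2904]
 [  0.       0.       1.    ]] [[-0.0076 -0.9918  0.1275  0.3113]
 [-0.9999  0.0091  0.0112 -0.0119]
 [-0.0123 -0.1274 -0.9918  1.5234]
 [ 0.      0.      0.      1.    ]]
wrist [[309.7069   0.     316.8447]
 [  0.     309.7069 204.789 ]
 [  0.       0.       1.    ]] [[-0.25    0.9253  0.2852  0.0903]
 [ 0.9682  0.2383  0.0757 -0.6729]
 [ 0.0021  0.2951 -0.9555  0.3839]
 [ 0.      0.      0.      1.    ]]
```

View pics/top0.png

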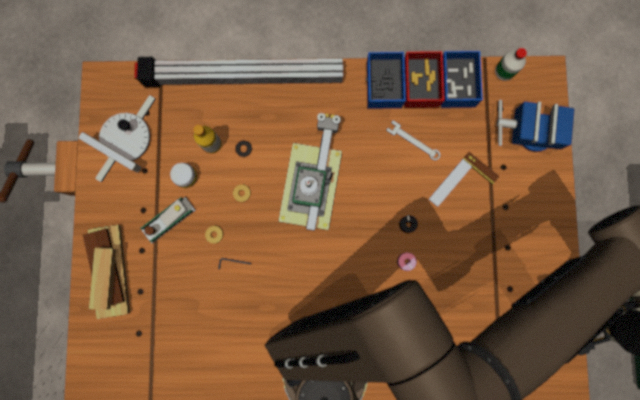

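View pics/scene0.png

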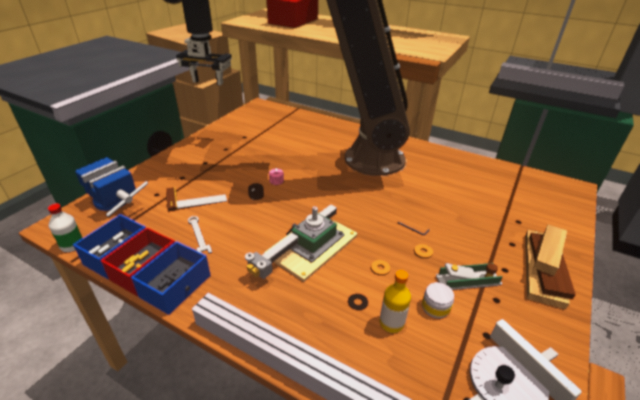

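Top view: the tan rings are at (241,193) and (214,235). (241,193) is farther right (smaller y), so it is the fibre disc. The worn disc is at (244,148). Of the knobs, black (408,224) is the one meant and pink (407,261) is a decoy. I'll confirm these in a crop.

Run:
```python
from h import *
s=snap('top'); 
im=s['img'][:,:,::-1]
a=cv2.resize(im[125:285,195:435],None,fx=3.3,fy=3.3,interpolation=cv2.INTER_CUBIC)
cv2.imwrite('pics/crop1.png',a)
for n,u,v,z in [('disc',241,193,.008),('disc2',214,235,.008),('knob',408,224,.036),('shaft',310,185,.135)]: print(n,atz(s,u,v,z).round(4))
```

```text
disc [0.5272 0.2455 0.008 ]
disc2 [0.4026 0.3239 0.008 ]
knob [ 0.4281 -0.2449  0.036 ]
shaft [0.5295 0.0351 0.135 ]
```

View pics/crop1.png

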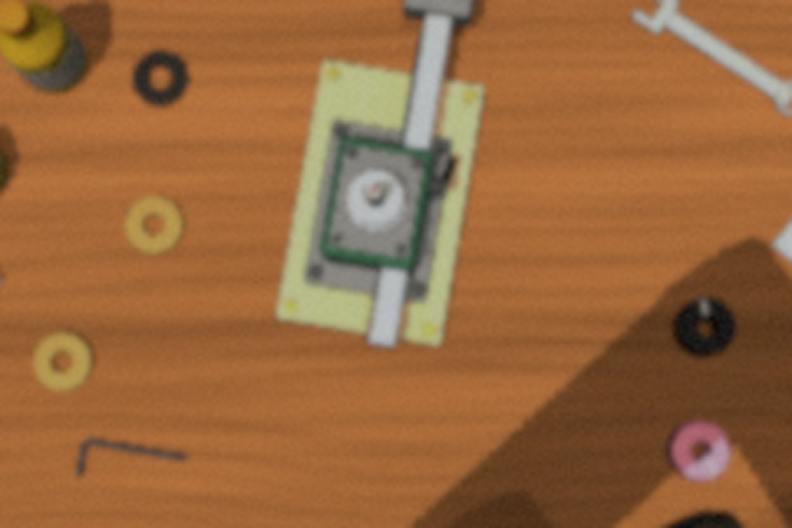

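The crop confirms both. The disc is the tan ring at (242,193). The black knob is at (408,224), pointer line towards image-up (about +x). The red mark on the shaft also points up. I'll move over the knob now.

```bash
python3 -c "
from h import *
print(rows([.43,-.245,.25],-165.5)); print(rows([.52,.0,.25],-165.5))"
```

```text
(array([-35.506,  33.   ,  -2.372]), array([ 0.06, -0.01, -0.02]))
(array([-50.345,  54.472,  -2.352]), array([ 0.06, -0.01, -0.02]))
```

The rows are not in the units I measure in: shifts go in shares of 750 mm and turns go in shares of 120 degrees. I convert before sending: -24 cm is -0.32, 22.4 cm is 0.2987.

Emit:
send_rows(plan=[[[-0.04,0.0373,-0.004,0,0,0],[-0.08,0.0747,-0.008,0,0,0],[-0.12,0.112,-0.012,0,0,0],[-0.16,0.1493,-0.016,0,0,0],[-0.2,0.1867,-0.02,0,0,0],[-0.24,0.224,-0.024,0,0,0],[-0.28,0.2613,-0.028,0,0,0],[-0.32,0.2987,-0.032,0,0,0]]])

```text
clock: 0.87
tool_pos: [0.3457, -0.3748, 0.2508]
orientation: [-180.0, 0.0, -165.5]
force: [0.9, -0.4, -0.5]
opening: 0.0879
gripper_force: 0.0
```

Converted, -11.5 cm is -0.1533, 10.6 cm is 0.1413.

Emit:
send_rows(plan=[[[-0.04,0.0373,0,0,0,0],[-0.08,0.0747,0,0,0,0],[-0.12,0.112,0,0,0,0],[-0.1533,0.1413,0,0,0,0],[-0.1533,0.1413,0,0,0,0],[-0.1533,0.1413,0,0,0,0]]])

```text
clock: 1.37
tool_pos: [0.4308, -0.2437, 0.2505]
orientation: [180.0, 0.0, -165.3]
force: [-0.5, -0.3, 0.2]
opening: 0.0874
gripper_force: 0.0
```

Run:
```python
from h import *
o=ctrl.get_obs();print(o['tool_pos'],o['orientation'],o['joint_pos'],o['clock'])
s=snap('wrist','w1.png');np.savez('w1.npz',**s)
t=snap('top','t1.png')
print(proj(s,[.428,-.245,.036],1),proj(s,[.53,.035,.135],1),proj(s,[.527,.2455,.008],1))
u,v=proj(s,[.428,-.245,.036],1).astype(int)
im=s['img'][:,:,::-1]
def c(im,u,v,h=60,n=390): return cv2.resize(im[v-h:v+h,u-h:u+h],(n,n),interpolation=cv2.INTER_CUBIC)
print('crop1 centre',u,v)
u2,v2=310,185
cv2.imwrite('pics/c2.png',np.hstack([c(im,u,v,50),c(t['img'][:,:,::-1],u2,v2,30)]))
```

```text
[ 0.43079149 -0.2437196   0.25054145] [ 1.79996888e+02  9.71731003e-04 -1.65307068e+02] [-6.70199100e+00  2.42856817e+00 -1.92517101e+01 -3.50007752e-03
 -6.83199525e+01 -6.86037842e+01] 1.3667
[315.62365294 175.73459586] [502.73023054 323.56202592] [546.9047982  290.21768409]
crop1 centre 315 175
```

View pics/c2.png

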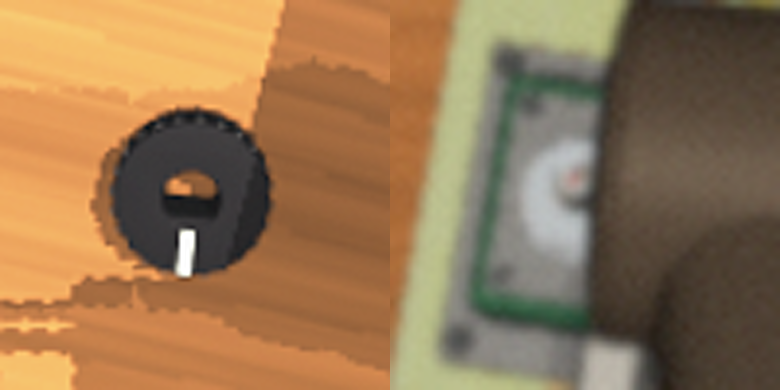

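Left crop: the knob's bore centre is at wrist pixel about (313.8,175.8) and the pointer tip at about (312.2,195.8). Right crop: the shaft with its red mark, partly hidden by the arm. Next I'll look at the shaft from above.

Run:
```python
from h import *
s=dict(np.load('w1.npz'))
a=atz(s,313.85,175.8,.036,1);b=atz(s,312.2,195.8,.036,1);c=atz(s,313.2,184,.036,1)
print(a,b,c,[np.degrees(np.arctan2(*(p-a)[1::-1])) for p in (b,c)],np.linalg.norm((b-a)))
print(rows([.53,.035,.25],-165.5)); print(rows([.527,.2455,.15],-165.5))
```

```text
[ 0.42863039 -0.24708583  0.036     ] [ 0.45383491 -0.24267447  0.036     ] [ 0.43886037 -0.24525993  0.036     ] [np.float64(9.927497093724392), np.float64(10.119856381940682)] 0.025587646196573118
(array([-16.731,  24.622,   0.043]), array([ 0.01, -0.02,  0.01]))
(array([-21.72 ,  45.074,  10.044]), array([ 0.01, -0.02,  0.01]))
```

Converted, 24.6 cm is 0.328, 21.7 cm is 0.2893.

Emit:
send_rows(plan=[[[-0.028,0.0413,0,0,0,0],[-0.056,0.0827,0,0,0,0],[-0.084,0.124,0,0,0,0],[-0.112,0.1653,0,0,0,0],[-0.14,0.2067,0,0,0,0],[-0.168,0.248,0,0,0,0],[-0.196,0.2893,0,0,0,0],[-0.2227,0.328,0,0,0,0]]])

```text
clock: 2.13
tool_pos: [0.5304, 0.0351, 0.2507]
orientation: [-180.0, 0.0, -165.6]
force: [1.3, -1.5, 1.1]
opening: 0.0874
gripper_force: 0.0
```

Emit:
send_rows(plan=[[[0,0,0,0,0,0],[0,0,0,0,0,0],[0,0,0,0,0,0]]])

```text
clock: 2.38
tool_pos: [0.5299, 0.0336, 0.2502]
orientation: [-180.0, -0.1, -165.6]
force: [-0.0, -0.0, -0.4]
opening: 0.0874
gripper_force: 0.0
```

Run:
```python
from h import *
o=ctrl.get_obs();print(o['tool_pos'],o['orientation'],o['joint_pos'],o['clock'])
s=snap('wrist','w2.png');np.savez('w2.npz',**s)
u,v=proj(s,[.53,.035,.135],1).astype(int)
u2,v2=proj(s,[.527,.2455,.008],1).astype(int)
im=s['img'][:,:,::-1]
def c(im,u,v,h=60,n=390): return cv2.resize(im[v-h:v+h,u-h:u+h],(n,n),interpolation=cv2.INTER_CUBIC)
print(u,v,u2,v2)
cv2.imwrite('pics/c3.png',np.hstack([c(im,u,v,39),c(im,u2,v2,39)]))
print(rows([.527,.2455,.15],-165.5))
```

```text
[0.52989401 0.03359135 0.25020706] [-1.79990001e+02 -5.67797534e-02 -1.65574566e+02] [ 2.48029791e+01  6.07788062e+00 -1.52706635e+01 -4.20800591e-04
 -6.87091081e+01 -1.00377387e+02] 2.3833
317 201 457 209
(array([-5.007, 20.626, 10.037]), array([-0.01, -0.03, -0.11]))
```

View pics/c3.png

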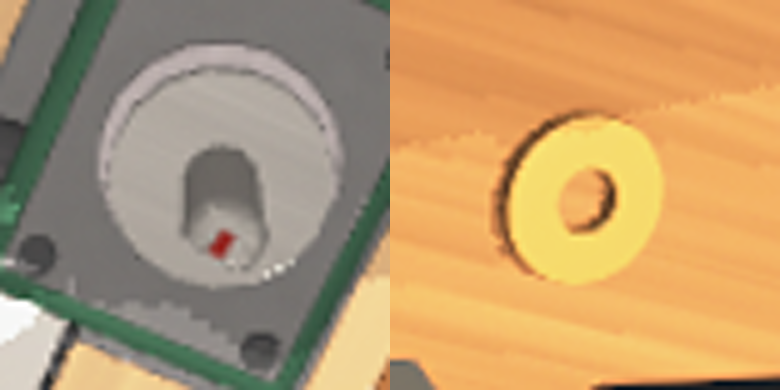

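Left: plate centre at about (322.4,197.6), with the shaft end and its red mark about 10 px below. Right: the disc. I'll take a closer view of the shaft end from straight above.

Converted, -8 cm is -0.1067, -6 cm is -0.08.

Emit:
send_rows(plan=[[[-0.0267,0,0.0267,0,0,0],[-0.0533,0,0.0533,0,0,0],[-0.08,0,0.08,0,0,0],[-0.1067,0,0.1067,0,0,0],[-0.1067,0,0.1067,0,0,0],[-0.1067,0,0.1067,0,0,0],[-0.1067,0,0.1067,0,0,0]]])

```text
clock: 3.02
tool_pos: [0.6074, 0.0533, 0.1708]
orientation: [-180.0, -0.0, -165.6]
force: [-1.2, 0.5, -0.0]
opening: 0.0875
gripper_force: 0.0
```

Run:
```python
from h import *
s=snap('wrist','w3.png');np.savez('w3.npz',**s)
u,v=proj(s,[.53,.035,.135],1).astype(int)
im=s['img'][:,:,::-1]
print(u,v,s['pose'][:3,3])
u-=25;v-=25
print('origin',u,v,'scale',12)
cv2.imwrite('pics/c4.png',cv2.resize(im[v:v+50,u:u+50],(600,600),interpolation=cv2.INTER_CUBIC))
for n in ('w2','w3'):
    s=dict(np.load(n+'.npz'));im=s['img'].astype(int)
    m=(im[...,0]>110)&(im[...,1]<80)&(im[...,2]<80); 
    c=proj(s,[.53,.035,.135],1); yy,xx=np.nonzero(m); k=np.hypot(xx-c[0],yy-c[1])<25
    print(n,k.sum(),xx[k].mean(),yy[k].mean(),atz(s,xx[k].mean(),yy[k].mean(),.135,1))
print('plate',atz(dict(np.load('w2.npz')),322.4,197.6,.095,1))
```

```text
317 114 [0.52890339 0.03394178 0.32901885]
origin 292 89 scale 12
w2 10 321.7 210.5 [0.53731015 0.04106072 0.135     ]
w3 28 324.82142857142856 127.57142857142857 [0.53708321 0.04121459 0.135     ]
plate [0.53586539 0.04207935 0.095     ]
```

View pics/c4.png

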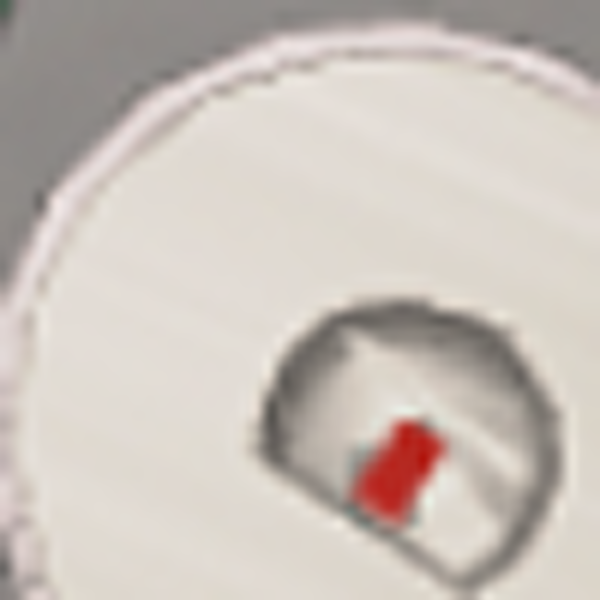

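The D end: round part centred at about crop (412,446), flat from (260,450) to (465,588), with the red mark on the flat's side.

Run:
```python
from h import *
s=dict(np.load('w3.npz'))
f=lambda x,y,z:atz(s,292+(x+.5)/12-.5,89+(y+.5)/12-.5,z,1)
c=f(412,446,.132);a=f(260,450,.132);b=f(465,588,.132);m=f(398,472,.135)
d=b-a; n=np.array([d[1],-d[0]]); n*=np.sign(n@(m-c)[:2]); print(c,m,np.degrees(np.arctan2(n[1],n[0])),np.degrees(np.arctan2(*(f(375,510,.135)-f(423,437,.135))[1::-1])))
s=dict(np.load('w2.npz'))
g=lambda x,y,z:atz(s,457-39+(x-390+.5)/5-.5,209-39+(y+.5)/5-.5,z,1)
p=g(583,199,.008);print('disc',p)
print(rows([*p[:2],.12],-165.5))
```

```text
[0.53589183 0.04167049 0.132     ] [0.53728551 0.04119462 0.135     ] -19.719358059680626 -18.437123732063128
disc [0.52709086 0.24388291 0.008     ]
(array([ 3.06 , 20.432,  5.149]), array([-0.  ,  0.06, -0.09]))
```

Converted, 20.43 cm is 0.2724, 17 cm is 0.2267.

Emit:
send_rows(plan=[[[0.0067,0.0453,-0.0133,0,0,0],[0.0133,0.0907,-0.0133,0,0,0],[0.02,0.136,0,0,0,0],[0.0267,0.1813,0.0267,0,0,0],[0.0347,0.2267,0.0533,0,0,0],[0.0408,0.2724,0.08,0,0,0],[0.0408,0.2724,0.1067,0,0,0],[0.0408,0.2724,0.1067,0,0,0]]])

```text
clock: 3.73
tool_pos: [0.5244, 0.245, 0.0886]
orientation: [-180.0, -0.2, -165.4]
force: [-0.4, -0.9, -0.1]
opening: 0.0874
gripper_force: 0.0
```

Emit:
send_rows(plan=[[[0,0,0,0,0,0],[0,0,0,0,0,0],[0,0,0,0,0,0]]])

```text
clock: 3.98
tool_pos: [0.5281, 0.2445, 0.0926]
orientation: [179.9, 0.2, -165.6]
force: [-0.3, 0.2, 0.1]
opening: 0.0876
gripper_force: 0.0
```

```bash
cat >> h.py <<'E'
def ringfit(s,p,tol=60):
    """centre of the tan ring near world p (top face z=p[2]): fit circle in world to its outline"""
    hsv=cv2.cvtColor(s['img'],cv2.COLOR_RGB2HSV)
    m=((hsv[...,0]>20)&(hsv[...,0]<32)&(hsv[...,1]>110)&(hsv[...,2]>150)).astype(np.uint8)
    u,v=proj(s,p,1).astype(int); w=np.zeros_like(m); cv2.circle(w,(int(u),int(v)),tol,1,-1)
    cs,_=cv2.findContours(m*w,cv2.RETR_EXTERNAL,cv2.CHAIN_APPROX_NONE)
    c=max(cs,key=cv2.contourArea)[:,0].astype(float)
    q=np.array([atz(s,a,b,p[2],1)[:2]*1000 for a,b in c],np.float32)
    return cv2.fitEllipse(q),cv2.minEnclosingCircle(q),(u,v)
E
python3 - <<'E'
from h import *
o=ctrl.get_obs();print(o['tool_pos'],o['orientation'])
s=snap('wrist','w4.png');np.savez('w4.npz',**s)
print(ringfit(s,[.5271,.2439,.008]))
E
```

```text
[0.52808065 0.24452057 0.09257589] [ 1.79933559e+02  1.56576507e-01 -1.65582360e+02]Traceback (most recent call last):
  File "<stdin>", line 4, in <module>
  File "h.py", line 38, in ringfit
    c=max(cs,key=cv2.contourArea)[:,0].astype(float)
      ~~~^^^^^^^^^^^^^^^^^^^^^^^^
ValueError: max() iterable argument is empty
```

View pics/w4.png

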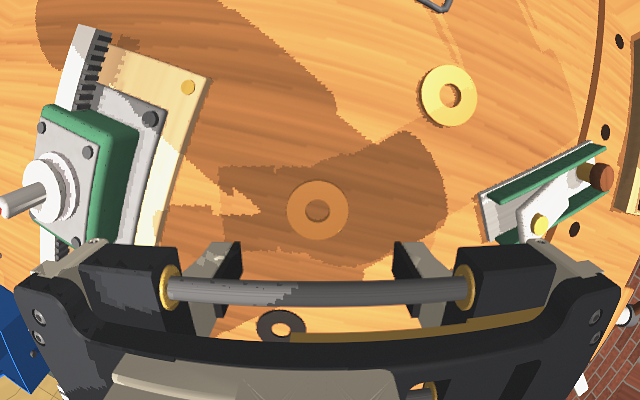

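The shaded tan disc is at about (317.8,209.5), centred between the fingers. The other ring is at (448,95).

Run:
```python
from h import *
s=dict(np.load('w4.npz'))
for p in [(317.8,209.5),(287,210),(349,210),(318,180),(318,240)]: print(atz(s,*p,.008,1).round(4))
p=atz(s,317.8,209.5,.008,1)
print(rows([*p[:2],.003],-165.5))
```

```text
[0.5261 0.2458 0.008 ]
[0.5329 0.2213 0.008 ]
[0.5201 0.271  0.008 ]
[0.502  0.2398 0.008 ]
[0.5526 0.2528 0.008 ]
(array([0.175, 0.165, 8.937]), array([ 0.07,  0.15, -0.09]))
```

Converted, 8.95 cm is 0.1193, 8.4 cm is 0.112.

Emit:
send_rows(plan=[[[0.0013,0.0024,0.0333,0,0,0],[0.0013,0.0024,0.0667,0,0,0],[0.0013,0.0024,0.0933,0,0,0],[0.0013,0.0024,0.112,0,0,0],[0.0013,0.0024,0.1193,0,0,0],[0.0013,0.0024,0.1193,0,0,0],[0.0013,0.0024,0.1193,0,0,0]]])

```text
clock: 4.62
tool_pos: [0.5263, 0.2463, 0.002]
orientation: [180.0, 0.1, -165.6]
force: [0.1, -0.2, 0.8]
opening: 0.088
gripper_force: 0.0
```

Emit:
send_rows(plan=[[[0,0,0,0,0,0],[0,0,0,0,0,0],[0,0,0,0,0,0],[0,0,0,0,0,0],[0,0,0,0,0,0],[0,0,0,0,0,0],[0,0,0,0,0,0],[0,0,0,0,0,0]]], fingers=0)

```text
clock: 5.28
tool_pos: [0.5255, 0.2464, 0.0011]
orientation: [-180.0, 0.0, -165.5]
force: [-0.5, -0.4, 1.5]
opening: 0.0507
gripper_force: 30.0
```

Emit:
send_rows(plan=[[[0,0,-0.02,0,0,0],[0,0,-0.06,0,0,0],[0,0,-0.1067,0,0,0],[0,0,-0.16,0,0,0],[0,0,-0.2133,0,0,0],[0,0,-0.2333,0,0,0],[0,0,-0.2333,0,0,0],[0,0,-0.2333,0,0,0]]])

```text
clock: 5.95
tool_pos: [0.5257, 0.2468, 0.1773]
orientation: [179.9, 0.1, -165.5]
force: [0.2, -0.3, -1.4]
opening: 0.0508
gripper_force: 30.0
```

Run:
```python
from h import *
o=ctrl.get_obs();print(o['tool_pos'],o['orientation'],o['opening'],o['gripper_force'])
s=snap('wrist','w5.png');np.savez('w5.npz',**s)
R0=R.from_euler('xyz',o['orientation'],degrees=True)
u,v=proj(s,o['tool_pos']+[0,0,.007],1);print(u,v)
u,v=int(u)-60,int(v)-60
print('origin',u,v)
cv2.imwrite('pics/c5.png',cv2.resize(s['img'][v:v+120,u:u+120,::-1],(600,600),interpolation=cv2.INTER_CUBIC))
print(rows([.5359,.0417,.176],-165.5))
```

```text
[0.52568135 0.24675745 0.17728176] [ 1.79910816e+02  1.24235324e-01 -1.65522195e+02] 0.05075575833802733 29.999908899189904
315.35192473712016 264.155408127095
origin 255 204
(array([ 4.0620e+00, -2.0077e+01, -1.9000e-02]), array([ 0.02, -0.01, -0.03]))
```

View pics/c5.png

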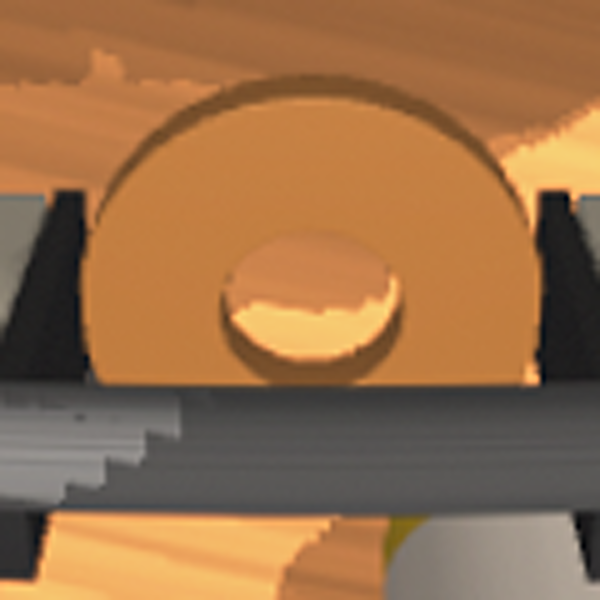

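The disc is level in the grip. Its bore centre is at crop (312,308), which is pixel (317,265.2).

Run:
```python
from h import *
s=dict(np.load('w5.npz'));o=ctrl.get_obs()
t=np.array([.52568,.24676,.17728])
p=atz(s,317,265.2,t[2]+.007,1); off=(p-t); print(off)
g=np.array([.5359,.0417])-off[:2]; print(g,rows([*g,.178],-165.5))
```

```text
[0.00041316 0.0010403  0.007     ]
[0.53548684 0.0406597 ] (array([  4.128, -20.167,  -0.219]), array([ 0.02, -0.01, -0.03]))
```

Converted, -20.17 cm is -0.2689, -19.2 cm is -0.256.

Emit:
send_rows(plan=[[[0.0067,-0.0333,0,0,0,0],[0.0133,-0.0667,0,0,0,0],[0.0213,-0.1067,0,0,0,0],[0.0307,-0.1467,0,0,0,0],[0.0387,-0.1867,0,0,0,0],[0.0467,-0.2267,0,0,0,0],[0.052,-0.256,0,0,0,0],[0.0551,-0.2689,0,0,0,0]]])

```text
clock: 6.67
tool_pos: [0.5348, 0.0381, 0.1743]
orientation: [-180.0, -0.2, -165.6]
force: [-0.2, -0.1, -0.2]
opening: 0.0506
gripper_force: 30.0
```

Emit:
send_rows(plan=[[[0,0,0,0,0,0],[0,0,0,0,0,0],[0,0,0,0,0,0]]])

```text
clock: 6.92
tool_pos: [0.5357, 0.0413, 0.1754]
orientation: [-180.0, -0.1, -165.5]
force: [-0.2, 0.2, 0.5]
opening: 0.0505
gripper_force: 30.0
```

Run:
```python
from h import *
o=ctrl.get_obs();print(o['tool_pos'],o['orientation'],o['opening'],o['gripper_force'],o['force'])
s=snap('wrist','w6.png');np.savez('w6.npz',**s)
t=o['tool_pos'];u,v=proj(s,t+[0,0,.007],1)
u,v=int(u)-30,int(v)-30
print('origin',u,v, 'shaft exp',proj(s,[.5359,.0417,.132],1))
cv2.imwrite('pics/c6.png',cv2.resize(s['img'][v:v+60,u:u+60,::-1],(600,600),interpolation=cv2.INTER_CUBIC))
print(rows([.5355,.0407,.178],-165.5))
```

```text
[0.53573177 0.04129413 0.17537222] [-1.79996515e+02 -6.35130197e-02 -1.65506929e+02] 0.05048648434035695 29.999980443972163 [-0.2186448   0.19333287  0.45318934]
origin 285 234 shaft exp [316.12152472 230.56906031]
(array([ 0.052, -0.078, -0.247]), array([-0.  , -0.05,  0.03]))
```

View pics/c6.png

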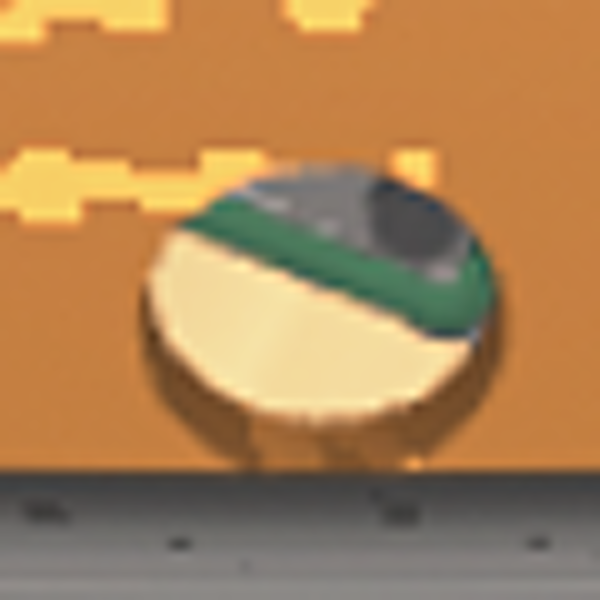

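The shaft isn't visible through the bore at this oblique angle. I'll descend gently and watch the force.

Converted, 4.8 cm is 0.064, -0.07 cm is -0.0009.

Emit:
send_rows(plan=[[[0.0007,-0.0009,0.016,0,0,0],[0.0007,-0.0009,0.032,0,0,0],[0.0007,-0.0009,0.0427,0,0,0],[0.0007,-0.0009,0.0507,0,0,0],[0.0007,-0.0009,0.0573,0,0,0],[0.0007,-0.0009,0.0613,0,0,0],[0.0007,-0.0009,0.064,0,0,0],[0.0007,-0.0009,0.064,0,0,0]]])

```text
clock: 7.63
tool_pos: [0.5356, 0.04, 0.1279]
orientation: [-180.0, -0.0, -165.5]
force: [0.4, -1.0, -0.2]
opening: 0.0506
gripper_force: 30.0
```

Converted, 3 cm is 0.04, 2.9 cm is 0.0387.

Emit:
send_rows(plan=[[[0,0,0.008,0,0,0],[0,0,0.016,0,0,0],[0,0,0.024,0,0,0],[0,0,0.0307,0,0,0],[0,0,0.036,0,0,0],[0,0,0.0387,0,0,0],[0,0,0.04,0,0,0],[0,0,0.04,0,0,0]]])

```text
clock: 8.3
tool_pos: [0.5356, 0.0399, 0.0978]
orientation: [-180.0, -0.0, -165.5]
force: [0.3, 0.6, 0.1]
opening: 0.0507
gripper_force: 30.0
```

Converted, 0.2 cm is 0.0027, 0.16 cm is 0.0021.

Emit:
send_rows(plan=[[[0,0,0.0011,0,0,0],[0,0,0.0021,0,0,0],[0,0,0.0027,0,0,0],[0,0,0.0027,0,0,0]]])

```text
clock: 8.63
tool_pos: [0.5357, 0.04, 0.0962]
orientation: [180.0, 0.0, -165.5]
force: [-0.5, 0.4, -0.3]
opening: 0.0506
gripper_force: 30.0
```

Emit:
send_rows(plan=[[[0,0,0,0,0,0],[0,0,0,0,0,0],[0,0,0,0,0,0],[0,0,0,0,0,0],[0,0,0,0,0,0],[0,0,0,0,0,0],[0,0,0,0,0,0],[0,0,0,0,0,0]]], fingers=1)

```text
clock: 9.3
tool_pos: [0.5356, 0.04, 0.0961]
orientation: [180.0, -0.0, -165.5]
force: [0.0, -0.2, 0.3]
opening: 0.0875
gripper_force: 0.0
```

Converted, -10 cm is -0.1333, -8 cm is -0.1067.

Emit:
send_rows(plan=[[[0,0,-0.0267,0,0,0],[0,0,-0.0667,0,0,0],[0,0,-0.1067,0,0,0],[-0.0267,0,-0.1333,0,0,0],[-0.0667,0,-0.1333,0,0,0],[-0.1067,0,-0.1333,0,0,0],[-0.1067,0,-0.1333,0,0,0],[-0.1067,0,-0.1333,0,0,0]]])

```text
clock: 9.97
tool_pos: [0.6138, 0.0602, 0.1951]
orientation: [-180.0, -0.1, -165.5]
force: [-0.5, -0.1, -0.8]
opening: 0.0873
gripper_force: 0.0
```

Run:
```python
from h import *
o=ctrl.get_obs();print(o['tool_pos'],o['orientation'],o['clock'])
s=snap('wrist','w7.png');np.savez('w7.npz',**s)
u,v=proj(s,[.5359,.0417,.103],1);c=np.array([u,v])
hsv=cv2.cvtColor(s['img'],cv2.COLOR_RGB2HSV).astype(int)
m=((abs(hsv[...,0]-18)<12)&(hsv[...,1]>90)).astype(np.uint8)
w=np.zeros_like(m);cv2.circle(w,(int(u),int(v)),46,1,-1)
n,l,st,ce=cv2.connectedComponentsWithStats(m*w)
i=1+np.argmax(st[1:,4]);print(c,st[i],ce[i])
cs,_=cv2.findContours((l==i).astype(np.uint8),cv2.RETR_EXTERNAL,cv2.CHAIN_APPROX_NONE)
cc=max(cs,key=cv2.contourArea)[:,0]
q=np.array([atz(s,a,b,.103,1)[:2]*1000 for a,b in cc],np.float32)
print(cv2.fitEllipse(q))
print(s['img'][int(v)-25:int(v)+26:10,int(u)-40:int(u)+41:10].tolist()[2])
```

```text
[0.61379225 0.0601867  0.19505739] [-1.79995917e+02 -7.37868601e-02 -1.65532463e+02] 9.9667
[317.70502695 113.17247817] [ 285   83   65   64 2782] [316.84902948 114.0589504 ]
((536.809814453125, 41.2078742980957), (51.03117752075195, 51.13117980957031), 15.756409645080566)
[[118, 125, 115], [241, 180, 105], [239, 179, 105], [213, 202, 192], [233, 228, 221], [129, 121, 115], [238, 177, 102], [240, 177, 101], [153, 149, 146]]
```

The disc lies flat on the plate: the circle fit at z 0.103 is 51 mm, centred within 1 mm of the shaft. Now the knob.

```bash
python3 -c "
from h import *
print(rows([.4282,-.248,.195],-165.5))"
```

```text
(array([ 25.575, -25.199,   0.059]), array([-0.  , -0.09, -0.03]))
```

Converted, 21.5 cm is 0.2867, -21.2 cm is -0.2827.

Emit:
send_rows(plan=[[[0.0347,-0.0333,0,0,0,0],[0.0707,-0.0693,0,0,0,0],[0.1067,-0.1053,0,0,0,0],[0.1427,-0.1413,0,0,0,0],[0.1787,-0.1773,0,0,0,0],[0.2147,-0.2133,0,0,0,0],[0.2507,-0.2493,0,0,0,0],[0.2867,-0.2827,0.0133,0,0,0]]])

```text
clock: 10.68
tool_pos: [0.4569, -0.2006, 0.188]
orientation: [-179.9, 0.2, -165.5]
force: [0.8, -0.8, 0.6]
opening: 0.0872
gripper_force: 0.0
```

Converted, 6.5 cm is 0.0867, 4.5 cm is 0.06.

Emit:
send_rows(plan=[[[0.0267,-0.0267,0.0267,0,0,0],[0.0543,-0.0533,0.06,0,0,0],[0.0543,-0.0533,0.0867,0,0,0],[0.0543,-0.0533,0.0867,0,0,0],[0.0543,-0.0533,0.0867,0,0,0],[0.0543,-0.0533,0.0867,0,0,0]]])

```text
clock: 11.18
tool_pos: [0.4293, -0.2478, 0.1224]
orientation: [-179.9, 0.1, -165.5]
force: [-0.4, -0.4, 0.6]
opening: 0.0879
gripper_force: 0.0
```

Run:
```python
from h import *
o=ctrl.get_obs();print(o['tool_pos'],o['orientation'],o['clock'])
s=snap('wrist','w8.png');np.savez('w8.npz',**s)
c=proj(s,[.4286,-.247,.036],1).astype(int);print(c)
g=s['img'].astype(int)
m=((g.max(2)<75)).astype(np.uint8);w=np.zeros_like(m);cv2.circle(w,tuple(map(int,c)),48,1,-1)
cs,_=cv2.findContours(m*w,cv2.RETR_EXTERNAL,cv2.CHAIN_APPROX_NONE)
cc=max(cs,key=cv2.contourArea)[:,0];print('blob',cc.min(0),cc.max(0))
ww=((g.min(2)>170)&(g.max(2)-g.min(2)<30))&(w>0)
yy,xx=np.nonzero(ww);print('white',len(xx),xx.mean(),yy.mean(),atz(s,xx.mean(),yy.mean(),.036,1))
P=np.array([atz(s,a,b,.036,1)[:2] for a,b in zip(xx,yy)]);e=np.linalg.svd(P-P.mean(0))[2][0];print('line yaw',np.degrees(np.arctan2(e[1],e[0])))
u,v=c-50;print('origin',u,v)
cv2.imwrite('pics/c8.png',cv2.resize(s['img'][v:v+100,u:u+100,::-1],(600,600),interpolation=cv2.INTER_CUBIC))
```

```text
[ 0.4292787  -0.24781441  0.12236048] [-1.79944691e+02  6.48317229e-02 -1.65460965e+02] 11.1833
[317 210]
blob [287 174] [346 237]
white 51 314.3333333333333 230.2156862745098 [ 0.44646427 -0.244761    0.036     ]
line yaw 10.269761295293044
origin 267 160
```

View pics/c8.png

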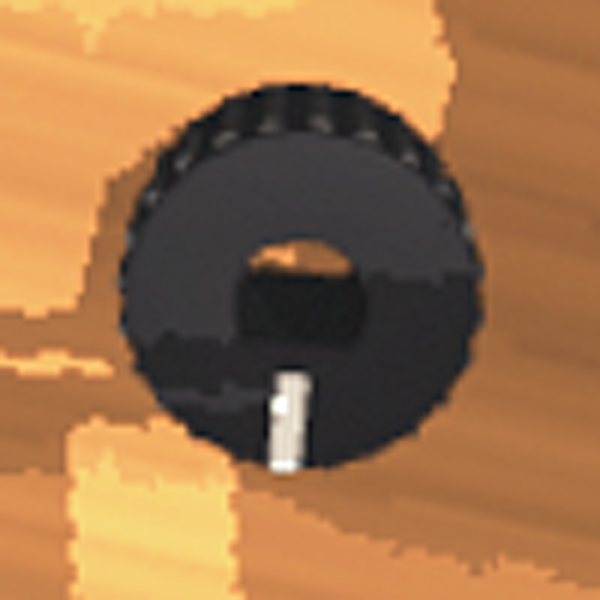

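Knob top face centred at crop (302,301), which is pixel (316.9,209.8). The pointer line is at yaw 10.3°.

Run:
```python
from h import *
s=dict(np.load('w8.npz'));o=ctrl.get_obs()
a=atz(s,316.9,209.75,.036,1);w=np.array([.44646,-.24476]);d=w-a[:2];print(a,np.degrees(np.arctan2(d[1],d[0])),np.linalg.norm(d))
print(rows([a[0]-.0004,a[1]-.001,.010],-165.5))
```

```text
[ 0.42819115 -0.24724677  0.036     ] 7.751505484844045 0.01843732741809687
(array([2.2300e-01, 8.0000e-03, 1.1259e+01]), array([-0.07,  0.11,  0.06]))
```

Converted, 11.5 cm is 0.1533, 10.8 cm is 0.144.

Emit:
send_rows(plan=[[[0.0027,0,0.04,0,0,0],[0.0027,0,0.08,0,0,0],[0.0027,0,0.12,0,0,0],[0.0027,0,0.144,0,0,0],[0.0027,0,0.1533,0,0,0],[0.0027,0,0.1533,0,0,0],[0.0027,0,0.1533,0,0,0]]])

```text
clock: 11.82
tool_pos: [0.4278, -0.2483, 0.0071]
orientation: [-180.0, 0.1, -165.4]
force: [1.1, 0.1, 0.5]
opening: 0.0878
gripper_force: 0.0
```

Emit:
send_rows(plan=[[[0,0,0,0,0,0],[0,0,0,0,0,0],[0,0,0,0,0,0],[0,0,0,0,0,0],[0,0,0,0,0,0],[0,0,0,0,0,0],[0,0,0,0,0,0],[0,0,0,0,0,0]]], fingers=0)

```text
clock: 12.48
tool_pos: [0.4266, -0.2485, 0.0063]
orientation: [-180.0, 0.0, -165.5]
force: [-0.2, 0.8, 4.7]
opening: 0.0495
gripper_force: 30.0
```

Converted, -18 cm is -0.24, -16.5 cm is -0.22.

Emit:
send_rows(plan=[[[0,0,-0.0267,0,0,0],[0,0,-0.0667,0,0,0],[0,0,-0.12,0,0,0],[0,0,-0.1733,0,0,0],[0,0,-0.22,0,0,0],[0,0,-0.24,0,0,0],[0,0,-0.24,0,0,0],[0,0,-0.24,0,0,0]]])

```text
clock: 13.15
tool_pos: [0.4268, -0.2484, 0.1867]
orientation: [-180.0, 0.1, -165.5]
force: [1.0, -0.8, -2.6]
opening: 0.0492
gripper_force: 30.0
```

Run:
```python
from h import *
o=ctrl.get_obs();t=o['tool_pos'];print(t,o['orientation'],o['clock'],o['opening'],o['gripper_force'])
s=snap('wrist','w9.png');np.savez('w9.npz',**s)
z=t[2]+.029
g=s['img'].astype(int);c=proj(s,[t[0],t[1],z],1).astype(int);print(c)
w=np.zeros((400,640),np.uint8);cv2.circle(w,tuple(map(int,c)),48,1,-1)
# white pointer / bright bore pixels
ww=((g.min(2)>120)&(g.max(2)-g.min(2)<40))&(w>0)
n,l,st,ce=cv2.connectedComponentsWithStats(ww.astype(np.uint8))
for i in range(1,n):
    if st[i,4]>8: 
        yy,xx=np.nonzero(l==i);P=np.array([atz(s,a,b,z,1)[:2] for a,b in zip(xx,yy)]);e=np.linalg.svd(P-P.mean(0))[2][0]
        print(st[i],ce[i],P.mean(0)-t[:2],np.degrees(np.arctan2(e[1],e[0])))
print(rows([.5355,.0407,.19],-194.5))
```

```text
[ 0.42680348 -0.24840332  0.18667973] [-1.79975863e+02  1.14301308e-01 -1.65532799e+02] 13.15 0.04924349848786621 29.999873875058256
[315 285]
[ 268  287   95   42 1882] [314.78958555 298.46280553] [0.00785935 0.00181724] 104.72913380314728
(array([-17.815,  25.244,  -0.441]), array([ 3.000e-02, -2.000e-02,  2.896e+01]))
```

Converted, 24.8 cm is 0.3307, 22.2 cm is 0.296, 29 degrees is 0.2417.

Emit:
send_rows(plan=[[[-0.0267,0.0373,0,0,0,0.0333],[-0.0573,0.0813,0,0,0,0.0667],[-0.088,0.1253,0,0,0,0.1],[-0.1187,0.168,0,0,0,0.1333],[-0.1493,0.2107,0,0,0,0.1667],[-0.18,0.2533,0,0,0,0.2],[-0.2107,0.296,0,0,0,0.2333],[-0.232,0.3307,0,0,0,0.2417]]])

```text
clock: 13.87
tool_pos: [0.533, 0.0375, 0.184]
orientation: [-179.9, -0.1, 165.3]
force: [0.2, -0.8, -0.1]
opening: 0.0495
gripper_force: 30.0
```

Emit:
send_rows(plan=[[[0,0,0,0,0,0],[0,0,0,0,0,0],[0,0,0,0,0,0],[0,0,0,0,0,0]]])

```text
clock: 14.2
tool_pos: [0.5322, 0.0342, 0.1851]
orientation: [-179.9, -0.1, 165.5]
force: [-0.2, -0.3, 0.3]
opening: 0.0495
gripper_force: 30.0
```

```bash
python3 -c "
from h import *
o=ctrl.get_obs();print(o['tool_pos'],o['orientation'],o['joint_pos'],o['force'])
print(rows([.5344,.0410,.145],-194.5))
s=snap('wrist','w10.png')"
```

```text
[0.53220032 0.03422588 0.18506016] [-1.79932242e+02 -9.63952183e-02  1.65452052e+02] [ 2.47516442e+01  9.15181411e+00 -2.05365245e+01 -9.91094798e-03
 -6.04291730e+01 -1.29294636e+02] [-0.16426322 -0.30449606  0.32716096]
(array([-0.049,  0.716,  4.005]), array([-0.07, -0.1 , -0.05]))
```

Converted, 4 cm is 0.0533, -0.05 cm is -0.0007.

Emit:
send_rows(plan=[[[0,0.004,0.0133,0,0,0],[0,0.008,0.0267,0,0,0],[-0.0007,0.0096,0.04,0,0,0],[-0.0007,0.0096,0.0533,0,0,0],[-0.0007,0.0096,0.0533,0,0,0],[-0.0007,0.0096,0.0533,0,0,0]]])

```text
clock: 14.75
tool_pos: [0.5348, 0.0417, 0.145]
orientation: [-179.9, -0.1, 165.5]
force: [0.2, -0.2, -0.8]
opening: 0.0494
gripper_force: 30.0
```

Converted, 0.8 cm is 0.0107, 0.6 cm is 0.008.

Emit:
send_rows(plan=[[[0,0,0.0027,0,0,0],[0,0,0.0053,0,0,0],[0,0,0.008,0,0,0],[0,0,0.0107,0,0,0],[0,0,0.0107,0,0,0]]])

```text
clock: 15.17
tool_pos: [0.535, 0.0419, 0.1378]
orientation: [-180.0, -0.0, 165.5]
force: [0.0, 0.5, -1.1]
opening: 0.0492
gripper_force: 30.0
```

Converted, 0.7 cm is 0.0093, -0.06 cm is -0.0008.

Emit:
send_rows(plan=[[[0.0003,-0.0008,0.0013,0,0,0],[0.0003,-0.0008,0.004,0,0,0],[0.0003,-0.0008,0.0067,0,0,0],[0.0003,-0.0008,0.0093,0,0,0],[0.0003,-0.0008,0.0093,0,0,0]]])

```text
clock: 15.58
tool_pos: [0.5348, 0.0414, 0.1306]
orientation: [-180.0, -0.0, 165.5]
force: [-0.8, 0.4, -1.1]
opening: 0.0493
gripper_force: 30.0
```

Converted, 1.9 cm is 0.0253, 1.7 cm is 0.0227.

Emit:
send_rows(plan=[[[0,0,0.004,0,0,0],[0,0,0.008,0,0,0],[0,0,0.012,0,0,0],[0,0,0.016,0,0,0],[0,0,0.02,0,0,0],[0,0,0.0227,0,0,0],[0,0,0.0253,0,0,0],[0,0,0.0253,0,0,0]]])

```text
clock: 16.25
tool_pos: [0.5348, 0.0414, 0.1116]
orientation: [-180.0, -0.0, 165.5]
force: [-0.6, -0.8, -1.0]
opening: 0.0493
gripper_force: 30.0
```

Converted, 0.4 cm is 0.0053, 0.3 cm is 0.004.

Emit:
send_rows(plan=[[[0,0,0.0013,0,0,0],[0,0,0.0027,0,0,0],[0,0,0.004,0,0,0],[0,0,0.0053,0,0,0],[0,0,0.0053,0,0,0],[0,0,0.0053,0,0,0]]])

```text
clock: 16.75
tool_pos: [0.535, 0.0415, 0.1085]
orientation: [180.0, 0.0, 165.5]
force: [-2.9, 0.8, 4.7]
opening: 0.0497
gripper_force: 30.0
```

Contact at about 0.109, as expected. Pressing on in small steps.

Converted, 0.32 cm is 0.0043, 0.24 cm is 0.0032.

Emit:
send_rows(plan=[[[0,0,0.0011,0,0,0],[0,0,0.0021,0,0,0],[0,0,0.0032,0,0,0],[0,0,0.0043,0,0,0],[0,0,0.0043,0,0,0],[0,0,0.0043,0,0,0]]])

```text
clock: 17.25
tool_pos: [0.5351, 0.0415, 0.1057]
orientation: [180.0, 0.0, 165.5]
force: [-3.2, 0.5, 8.2]
opening: 0.0494
gripper_force: 30.0
```

Converted, 0.15 cm is 0.002, 0.1 cm is 0.0013.

Emit:
send_rows(plan=[[[0,0,0.0007,0,0,0],[0,0,0.0013,0,0,0],[0,0,0.002,0,0,0],[0,0,0.002,0,0,0],[0,0,0.002,0,0,0]]])

```text
clock: 17.67
tool_pos: [0.5351, 0.0415, 0.1052]
orientation: [180.0, 0.1, 165.5]
force: [-9.0, 1.0, 17.9]
opening: 0.0495
gripper_force: 30.0
```

Converted, 0.06 cm is 0.0008, 0.04 cm is 0.0005.

Emit:
send_rows(plan=[[[0.0005,0,0,0,0,0],[0.0008,0,0,0,0,0],[0.0008,0,0,0,0,0],[0.0008,0,0,0,0,0]]])

```text
clock: 18.0
tool_pos: [0.5351, 0.0415, 0.1052]
orientation: [180.0, 0.1, 165.5]
force: [-6.0, -0.6, 16.4]
opening: 0.0493
gripper_force: 30.0
```

Run:
```python
from h import *
o=ctrl.get_obs();t=o['tool_pos'];print(t,o['orientation'],o['force'],o['moment'],o['clock'])
s=snap('wrist','w11.png');g=s['img'].astype(int)
c=proj(s,[.5359,.0417,.135],1).astype(int);print(c)
m=(g[...,0]>110)&(g[...,1]<80)&(g[...,2]<80);yy,xx=np.nonzero(m);k=np.hypot(xx-c[0],yy-c[1])<40;print('red',k.sum())
for n in ('scene','top'):
    s=snap(n);g=s['img'].astype(int);c=proj(s,[.5359,.0417,.135]);print(n,c,[g[int(c[1])+d,int(c[0])].tolist() for d in (-8,-4,0,4,8,12)])
```

```text
[0.53507818 0.0415325  0.10518729] [1.79978568e+02 1.12225542e-01 1.65528550e+02] [-5.98811354 -0.58047254 16.35987025] [-0.18813144  2.03537422 -0.01740836] 18.0
[316 288]
red 0
scene [314.77627263 207.45430243] [[77, 51, 35], [38, 26, 21], [83, 64, 58], [37, 25, 20], [34, 22, 18], [33, 23, 16]]
top [307.57923153 182.7039474 ] [[56, 47, 34], [32, 29, 20], [93, 91, 74], [33, 31, 28], [37, 34, 29], [92, 84, 79]]
```

Converted, 0.05 cm is 0.0007, 0.02 cm is 0.0003.

Emit:
send_rows(plan=[[[0.0007,0,0.0003,0,0,0],[0.0007,0,0.0003,0,0,0],[0.0007,0,0.0003,0,0,0],[0.0007,0,0.0003,0,0,0],[0.0007,0,0.0003,0,0,0],[0.0007,0,0.0003,0,0,0],[0.0007,0,0.0003,0,0,0],[0.0007,0,0.0003,0,0,0]]])

```text
clock: 18.82
tool_pos: [0.5351, 0.0415, 0.1052]
orientation: [180.0, 0.2, 165.5]
force: [-4.1, -1.2, 15.9]
opening: 0.0494
gripper_force: 30.0
```

```bash
python3 -c "
from plant import ctrl
print(ctrl.close_job())"
```

```text
the job is handed in; nothing more can be done
None
```

The job is handed in, with no verdict returned: the fibre disc is on the brake plate and the black knob is on the shaft with its flat matched, held down on its stop at about 16 N by the last readings; I had no picture views left to check the final fit by eye.

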